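# Put the inspected tubes back in their foam nests

### The arm

A 6-joint arm with a two-finger parallel gripper is mounted at the origin on the work surface. World frame = base frame: x ahead of the robot, y to its left, z up, the work surface at z = 0. Lengths are in m, angles in degrees, forces in N, time in s.
With the tool pointing down it reaches from about 0.35 to 0.875 m from the base axis. Payload 4.2 kg.
Tool frame: the origin (TCP) lies at the very end of the fingers, on their centre line; the grasp point (between the pads) lies 19 mm behind it; z points along the fingers, y is the line along which they close (so a half turn about z gives the same grasp; the last joint's range is limited). The gripper opens to 87 mm and grips with 3 to 60 N. Pads are 19 mm wide; open, the fingers measure 117 mm over their backs; the gripper's body (75 mm by 190 mm) begins 51 mm behind the grasp point.
Start: joints at [81.394, 22.042, 0.453, 0, -68.411, -14.817], TCP at [0.248, 0.573, 0.223] pointing down, gripper open.
Joint ranges: [-179.83, 179.83], [-69.29, 118.12], [-61.27, 80.66], [-181.25, 117.63], [-171.15, -9.14], [-177.46, 177.46]. Speed limits (degrees/s): [159.86, 159.86, 180, 180, 180, 180].

### API

Orientations are given as a 3x3 rotation matrix whose columns are the frame's x, y, z axes.
In Python, from station import monitor, cams, ticket gives the robot as it stands.
- The arm moves only by the tool drive_tool, never from a script. Its argument "moves" is a list of rows, each an object with "delta_pos": the shift along the tool's x, y, z in mm, a list of three; "turn": the turn about the tool's z in rad; "claw": the opening, from 0 (shut) to 1 (fully open). A call has 1 to 12 rows; each row shifts and turns the commanded pose from where the row before left it, along the tool's axes as they then stand; what a row does not reach is not made up. A row lasts 1/8 s, in which the tool goes at most 62.5 mm and 10.7 degrees, less where a joint would pass 70% of its speed; a pose out of reach is approached as far as the arm can. A call is refused whole if a number of a shift passes 62.5 or a number of a turn 0.188, either way. A call with a gripper value outside its range is refused whole. The fingers move at their own pace and stop on an object; the grip force is fixed at half the most. Time passes only in rows, so rows that do not move let the fingers close. It gives the time, the measured TCP pose, the force, the opening and the grip force at its end, in the units of the state.
- monitor.sense(): the state, without advancing time (a new reading comes with each control period).
- cams.capture(name): name is "scene" or "top" or "wrist"; returns a dict with "color" (400x640x3 uint8, red, green, blue), "range_z" (400x640 float32, m along the optical axis (not along the pixel's ray), 0 where there is no reading), "vertical_fov" (degrees; the focal length in pixels is half the picture's height over the tangent of half this angle, whatever the lens; pixels are square), "cx", "cy" (the principal point, pixels), "dist" ([k1, k2, p1, p2, k3] as OpenCV has them; the pictures are not rectified), "extrinsics" (4x4, takes a point from camera to world coordinates). Camera axes: x right, y down, z forward; pixel columns grow to the right and rows downward; lengths in m; the calibration is good to about 2 mm. A picture is of the moment at which its call begins.
- ticket.finish_job(): hands the job in; it is judged then, once.
The state is a dict: "time_s": time; "joints": joint angles; "joint_velocities": joint speeds; "effort": joint torques, N m; "tcp_pos": TCP position; "ee_rot": TCP orientation; "wrist_force": force on the tool from outside, world axes, zero at the start; "moment": the same for the moment, N m; "gripper_width": opening from 0.0 (shut) to 1.0 (fully open); "gripper_force": force on a finger pad.
Only numpy, scipy, OpenCV 4.12 (cv2) and the standard library are available. Lean on these libraries where they do the work, as an engineer would, in place of code of your own. Each camera call takes 0.05 s, during which the arm holds its last target. There are 200 camera calls.

### The job

The four loose white tubes on the inspection bench have been checked and go back into their red-framed foam nests: set each one into the pocket whose shape and size match it (big square, small square, oblong, round), standing upright on the pocket's floor, with flat-sided tubes turned to line up with the sides of their pockets. Let go of each, and do not knock over any tube or the small glass jar that stands among them.

Things in the scene. Friction and masses are not known exactly. Their poses are not given: they have to be found in the camera images.
- big_square_tube: Loose white moulded plastic tube, open at the top with a closed bottom, wall 3 mm, 25 to 100 g, standing upright on the bench; the larger of the two square ones: square in plan, 42 x 42 mm outside, 100 mm high, sides along its x and y. Origin at the centre of its underside, z up along the tube. It is stiff enough to be gripped across the outside near its top.
- small_square_tube: Loose white moulded plastic tube, open at the top with a closed bottom, wall 3 mm, 25 to 100 g, standing upright on the bench; the smaller of the two square ones: square in plan, 26 x 26 mm outside, 80 mm high, sides along its x and y. Origin at the centre of its underside, z up along the tube. It is stiff enough to be gripped across the outside near its top.
- oblong_tube: Loose white moulded plastic tube, open at the top with a closed bottom, wall 3 mm, 25 to 100 g, standing upright on the bench; oblong in plan, 60 mm outside along its x by 28 mm along its y, 88 mm high. Origin at the centre of its underside, z up along the tube. It is stiff enough to be gripped across the outside near its top.
- round_tube: Loose white moulded plastic tube, open at the top with a closed bottom, wall 3 mm, 25 to 100 g, standing upright on the bench; round in plan, 40 mm outside diameter, 90 mm high. Origin at the centre of its underside, z up along the tube. It is stiff enough to be gripped across the outside near its top.
- big_square_nest: Fixed grey foam block in a thin red frame, 96 x 96 mm and 28 mm high overall, with one pocket open at the top in its middle: a square pocket 58 x 58 mm, sides along the block's x and y (for the big square tube). The pocket is 20 mm deep, its dark floor 8 mm above the bench. Origin at the centre of the block's underside, on the bench; the block may be turned on the bench.
- small_square_nest: Fixed grey foam block in a thin red frame, 96 x 96 mm and 28 mm high overall, with one pocket open at the top in its middle: a square pocket 42 x 42 mm, sides along the block's x and y (for the small square tube). The pocket is 20 mm deep, its dark floor 8 mm above the bench. Origin at the centre of the block's underside, on the bench; the block may be turned on the bench.
- oblong_nest: Fixed grey foam block in a thin red frame, 96 x 96 mm and 28 mm high overall, with one pocket open at the top in its middle: an oblong pocket 76 mm along the block's x by 44 mm along its y (for the oblong tube). The pocket is 20 mm deep, its dark floor 8 mm above the bench. Origin at the centre of the block's underside, on the bench; the block may be turned on the bench.
- round_nest: Fixed grey foam block in a thin red frame, 96 x 96 mm and 28 mm high overall, with one pocket open at the top in its middle: a round pocket 56 mm in diameter (for the round tube). The pocket is 20 mm deep, its dark floor 8 mm above the bench. Origin at the centre of the block's underside, on the bench; the block may be turned on the bench.
- jar: Bystander: small clear glass jar with a white cap, 36 mm in diameter and 55 mm high, standing loose among the tubes near the middle line. Origin at the centre of its underside, z up. Other clutter among the tubes is under 25 mm high; a 190 mm wash bottle stands far right beyond the nests; tubes in the red tote at the right are other stock.
Things that resemble listed ones, but are neither listed nor needed, are in the scene too. Leave any purple look-alike of the small_square_nest alone. What is shaped like the big_square_tube but orange is not meant.

How it is judged:
By the outcome, as a careful person would: the job done as asked, in the order asked, and still so for the second after the job is handed in, with the robot touching nothing.
It also fails if it takes over 117 s, if anything falls off the work surface, if the arm or the gripper's body presses on something with over 40 N, if the wrist force passes 120 N, or if a joint passes its speed limit or range.

## Working session

There is one attempt and no reset: what is moved stays moved. The work goes in short steps, Python scripts to look and compute and a tool call to move; the robot and the scene stay as the last step left them, time stands still between calls to the robot, and variables do not carry over. Pictures are saved under pics/ and viewed, at most 14 in all, crops included, and the job is handed in when it is done.

Besides the shell and the picture viewer there is one more tool, called after "Emit:" as name(argument=value, ...) on one line, values as JSON. drive_tool: Moves the arm, as the interface text tells. Its arguments: {"type":"object","properties":{"moves":{"type":"array","items":{"type":"object","properties":{"delta_pos":{"type":"array","items":{"type":"number"}},"turn":{"type":"number"},"claw":{"type":"number"}}}}},"required":["moves"]}

```bash
mkdir -p pics
cat > h.py <<'E'
import numpy as np, cv2, pickle
from station import monitor, cams, ticket
def grab(n):
    d=cams.capture(n); pickle.dump(d,open(f'{n}.pkl','wb')); return d
def save(d,f): cv2.imwrite('pics/'+f,cv2.cvtColor(d['color'],cv2.COLOR_RGB2BGR))
def cloud(d):
    h,w=d['range_z'].shape; f=h/2/np.tan(np.radians(d['vertical_fov'])/2)
    K=np.array([[f,0,d['cx']],[0,f,d['cy']],[0,0,1]])
    u,v=np.meshgrid(np.arange(w),np.arange(h))
    p=cv2.undistortPoints(np.stack([u,v],-1).reshape(-1,1,2).astype(np.float64),K,np.array(d['dist'],float)).reshape(h,w,2)
    z=d['range_z']; P=np.stack([p[...,0]*z,p[...,1]*z,z],-1)
    T=np.array(d['extrinsics']); return P@T[:3,:3].T+T[:3,3]
E
python3 - <<'E'
from h import *
print(monitor.sense())
for n in('top','scene'):
    d=grab(n); save(d,n+'0.png'); print(n,d['vertical_fov'],np.round(d['extrinsics'],3).tolist())
E
```

```text
{'time_s': 0.0, 'joints': array([ 8.13935472e+01,  2.20916976e+01,  3.80555214e-01, -3.09035514e-02,
       -6.84101860e+01, -1.48157579e+01]), 'joint_velocities': array([-0.02514397,  0.03641715,  0.02433161, -0.00628015,  0.02828604,
       -0.06956541]), 'effort': array([ 3.98563207e-04, -3.90664458e+01,  1.87403959e+01,  4.22010541e+00,
        1.09226667e-02, -1.91095428e-04]), 'tcp_pos': array([0.24818285, 0.57296228, 0.22145007]), 'ee_rot': array([[ 9.17521506e-01, -3.97685335e-01, -8.12761226e-04],
       [-3.97686162e-01, -9.17519287e-01, -2.01863145e-03],
       [ 5.70560253e-05,  2.17536166e-03, -9.99997632e-01]]), 'wrist_force': array([-0.13468036, -0.92798637,  0.40556095]), 'moment': array([-0.0322978 , -0.01372835, -0.0569772 ]), 'gripper_force': 0.0, 'gripper_width': 0.999164103059348}
top 57.13091922980395 [[0.029, -0.972, 0.232, 0.256], [-1.0, -0.027, 0.01, -0.058], [-0.003, -0.233, -0.973, 1.049], [0.0, 0.0, 0.0, 1.0]]
scene 54.51259547444467 [[0.253, 0.553, -0.794, 1.279], [0.968, -0.149, 0.204, -0.273], [-0.006, -0.82, -0.573, 0.605], [0.0, 0.0, 0.0, 1.0]]
```

View pics/top0.png

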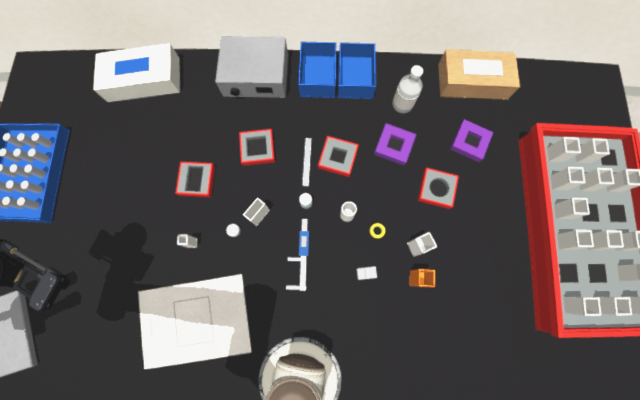

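View pics/scene0.png

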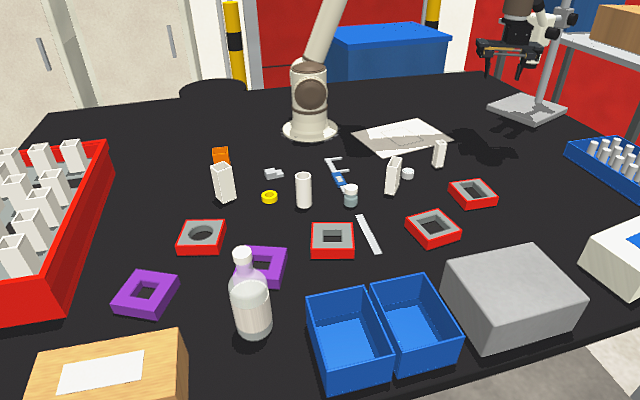

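Top view: the oblong tube is at (257,211), small square (187,241), round (348,211), big square (422,243) and jar (306,201). The red nests are oblong (194,179), big square (256,146), small square (338,155) and round (439,187). The orange tube (423,278) and the purple nests are to be left alone.

```bash
cat > meas.py <<'E'
from h import *
def rect(p):
    (c,s,a)=cv2.minAreaRect((p*1000).astype(np.float32)); return np.round(c,1),np.round(s,1),round(a,1)
if __name__=='__main__':
    d=pickle.load(open('top.pkl','rb')); X=cloud(d); c=d['color'].astype(int)
    print('bench z',np.median(X[300,340:400,2]))
    for n,(u,v),h in [('oblong',(257,211),88),('small',(187,241),80),('round',(348,211),90),('big',(422,243),100),('jar',(306,201),55),('cap?',(233,230),20)]:
        w=X[v-24:v+24,u-24:u+24].reshape(-1,3); z=w[:,2]
        m=(z>h/1000-.008)&(z<h/1000+.012); print(n,m.sum(),np.round(np.percentile(z,[95,99,100]),3),rect(w[m,:2]), 'mean',np.round(w[m].mean(0),4))
    red=(c[...,0]>120)&(c[...,1]<70)&(c[...,2]<70)
    for n,(u,v) in [('oblong',(194,179)),('big',(256,146)),('small',(338,155)),('round',(439,187))]:
        s=np.s_[v-28:v+28,u-28:u+28]; W=X[s].reshape(-1,3); R=red[s].ravel()
        m=(W[:,2]>.022)&(W[:,2]<.034); f=(W[:,2]>.003)&(W[:,2]<.013)
        print('nest',n,m.sum(),rect(W[m,:2]))
        g=(c[s].reshape(-1,3).max(1)<80)&(np.linalg.norm(W[:,:2]-np.array(rect(W[m,:2])[0])/1000,axis=1)<.042); print('   dark',g.sum(),np.median(W[g,2]),rect(W[g,:2]))
    for n,sz in [('A',(170,110,290,260)),('B',(310,110,470,310))]:
        x0,y0,x1,y1=sz; cv2.imwrite(f'pics/{n}.png',cv2.resize(d['color'][y0:y1,x0:x1,::-1],None,fx=4 if n=='A' else 3,fy=4 if n=='A' else 3))
E
python3 meas.py
```

```text
bench z 0.0007402045752397113
oblong 97 [0.078 0.089 1.049] (array([443.6, 134.4]), array([28.7, 60.3]), 52.9) mean [0.4433 0.1338 0.0865]
small 54 [0.05  0.078 1.049] (array([356.1, 322.5]), array([25. , 24.8]), 4.9) mean [0.3578 0.3215 0.0775]
round 65 [0.058 0.091 1.049] (array([ 450.7, -120.3]), array([37.5, 37.1]), 89.1) mean [ 0.4509 -0.1203  0.0888]
big 95 [0.089 0.102 1.049] (array([ 364.8, -319.4]), array([42.4, 42.8]), 26.1) mean [ 0.364  -0.3187  0.0991]
jar 112 [0.051 0.057 1.049] (array([482.4,  -1. ]), array([31.3, 31.6]), 68.9) mean [ 0.4826 -0.001   0.0547]
cap? 163 [0.051 0.088 1.049] (array([412.9, 175.1]), array([ 36.5, 104.3]), 31.3) mean [0.4021 0.193  0.0215]
nest oblong 690 (array([542.6, 328. ]), array([97.7, 97.6]), 88.0)
   dark 283 0.00852939968826738 (array([545.4, 334.4]), array([36.5, 69.6]), 87.6)
nest big 672 (array([648.2, 154. ]), array([98.3, 97.4]), 8.0)
   dark 271 0.00826206413962316 (array([651.7, 156.2]), array([49.6, 53.8]), 8.4)
nest small 845 (array([624.9, -90.6]), array([96. , 97.2]), 75.2)
   dark 136 0.008698064670885408 (array([629.5, -90. ]), array([37.5, 34.3]), 74.1)
nest round 844 (array([ 535.9, -384. ]), array([99.4, 98.2]), 76.6)
   dark 203 0.008847996581201167 (array([ 537.2, -387.8]), array([49.5, 43.6]), 46.1)
```

View pics/A.png

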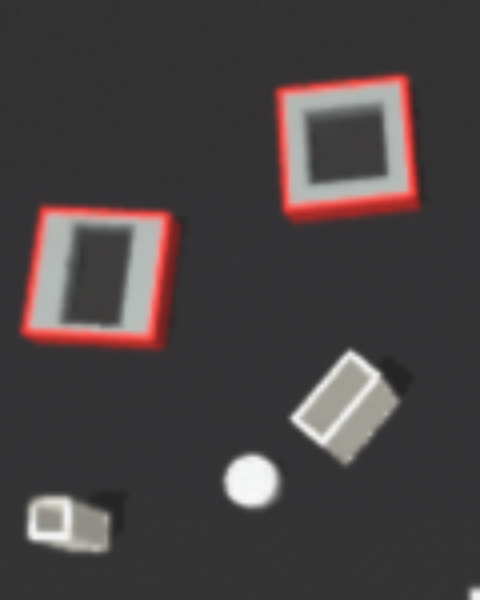

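View pics/B.png

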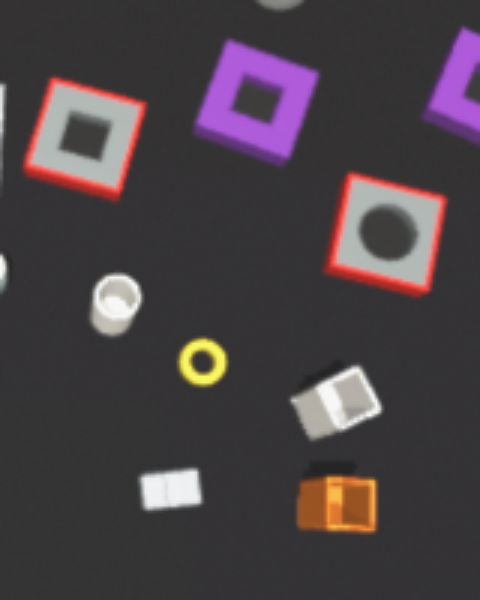

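Crop A shows the oblong tube rim at about (335,395), the small square rim at (50,520), the big square nest at (347,145), and the oblong nest at (100,275) with its long pocket axis along world x. Crop B shows the round tube (118,292), the big square tube (350,395), the small square nest (85,137) and the round nest (388,233). The numbers agree with these, so I'm starting with the big square tube.

```bash
cat > go.py <<'E'
import sys,numpy as np
from station import monitor
def go(x,y,z,psi):   # mm, deg: turn first, then the shift in the turned tool frame
    s=monitor.sense(); R=s['ee_rot']; p=s['tcp_pos']*1000
    p0=np.degrees(np.arctan2(R[1,0],R[0,0])); t=np.radians(p0-psi)
    c,sn=np.cos(-np.radians(psi)),np.sin(-np.radians(psi)); c,sn=np.cos(np.radians(psi)),np.sin(np.radians(psi))
    Rt=np.array([[c,sn,0],[sn,-c,0],[0,0,-1]])
    print('pos',np.round(p,1),'psi',round(p0,1),'| turn',round(t,3),'shift',np.round(Rt.T@(np.array([x,y,z])-p),1),'t',round(s['time_s'],2),'w',round(s['gripper_width'],3))
go(*map(float,sys.argv[1:]))
E
python3 go.py 364.5 -319 220 26.1
```

```text
pos [248.2 573.  221.6] psi -23.4 | turn -0.864 shift [-288.   852.2    1.6] t 0.1 w 0.999
```

Emit:
drive_tool(moves=[{"turn": -0.173, "claw": 1}, {"turn": -0.173}, {"turn": -0.173}, {"turn": -0.173}, {"turn": -0.172}, {"delta_pos": [-3, 30, 0]}, {"delta_pos": [-5, 50, 0]}, {"delta_pos": [-5, 50, 0]}, {"delta_pos": [-5, 50, 0]}, {"delta_pos": [-5, 50, 0]}, {"delta_pos": [-5, 50, 0]}, {"delta_pos": [-5, 50, 0]}])

```text
invalid input
```

Emit:
drive_tool(moves=[{"delta_pos": [-4, 50, 0]}, {"delta_pos": [-4, 50, 0]}, {"delta_pos": [-4, 50, 0]}, {"delta_pos": [-30, 46, 0]}, {"delta_pos": [-32, 48, 0]}, {"delta_pos": [-32, 48, 0]}, {"delta_pos": [-32, 48, 0]}, {"delta_pos": [-32, 48, 0]}, {"delta_pos": [-32, 48, 0]}, {"delta_pos": [-32, 46, 0]}, {"delta_pos": [-15, 30, 0]}, {"delta_pos": [0, 0, 0]}])

```text
invalid input
```

```bash
python3 go.py 364.5 -319 65 26.1
```

```text
pos [248.2 573.  221.6] psi -23.4 | turn -0.864 shift [-288.   852.2  156.6] t 0.1 w 0.999
```

All three fields are needed in each row.

Emit:
drive_tool(moves=[{"delta_pos": [0, 0, 0], "turn": -0.173, "claw": 1}, {"delta_pos": [0, 0, 0], "turn": -0.173, "claw": 1}, {"delta_pos": [0, 0, 0], "turn": -0.173, "claw": 1}, {"delta_pos": [0, 0, 0], "turn": -0.173, "claw": 1}, {"delta_pos": [0, 0, 0], "turn": -0.172, "claw": 1}, {"delta_pos": [-3, 30, 0], "turn": 0, "claw": 1}, {"delta_pos": [-5, 50, 0], "turn": 0, "claw": 1}, {"delta_pos": [-5, 50, 0], "turn": 0, "claw": 1}, {"delta_pos": [-5, 50, 0], "turn": 0, "claw": 1}, {"delta_pos": [-5, 50, 0], "turn": 0, "claw": 1}, {"delta_pos": [-5, 50, 0], "turn": 0, "claw": 1}, {"delta_pos": [-5, 50, 0], "turn": 0, "claw": 1}])

```text
time_s: 1.6
tcp_pos: [0.3639, 0.2608, 0.2224]
ee_rot: [[0.898, 0.44, -0.0], [0.44, -0.898, -0.0], [-0.0, 0.0, -1.0]]
wrist_force: [0.6, -0.7, 0.7]
gripper_width: 1.002
gripper_force: 0.0
```

Emit:
drive_tool(moves=[{"delta_pos": [-4, 50, 0], "turn": 0, "claw": 1}, {"delta_pos": [-4, 50, 0], "turn": 0, "claw": 1}, {"delta_pos": [-4, 50, 0], "turn": 0, "claw": 1}, {"delta_pos": [-30, 46, 0], "turn": 0, "claw": 1}, {"delta_pos": [-32, 48, 0], "turn": 0, "claw": 1}, {"delta_pos": [-32, 48, 0], "turn": 0, "claw": 1}, {"delta_pos": [-32, 48, 0], "turn": 0, "claw": 1}, {"delta_pos": [-32, 48, 0], "turn": 0, "claw": 1}, {"delta_pos": [-32, 48, 0], "turn": 0, "claw": 1}, {"delta_pos": [-32, 46, 0], "turn": 0, "claw": 1}, {"delta_pos": [-15, 30, 0], "turn": 0, "claw": 1}, {"delta_pos": [0, 0, 0], "turn": 0, "claw": 1}])

```text
time_s: 3.1
tcp_pos: [0.3647, -0.3084, 0.2217]
ee_rot: [[0.9, 0.436, -0.001], [0.436, -0.9, 0.001], [-0.001, -0.001, -1.0]]
wrist_force: [-0.5, 0.2, -0.2]
gripper_width: 1.004
gripper_force: 0.0
```

```bash
python3 go.py 364.5 -319 65 26.1
```

```text
pos [ 364.7 -308.4  221.7] psi 25.9 | turn -0.004 shift [ -4.9   9.5 156.7] t 3.1 w 1.004
```

Emit:
drive_tool(moves=[{"delta_pos": [-5, 9.5, 0], "turn": 0, "claw": 1}, {"delta_pos": [0, 0, 0], "turn": 0, "claw": 1}])

```text
time_s: 3.35
tcp_pos: [0.3651, -0.3173, 0.2225]
ee_rot: [[0.898, 0.44, -0.0], [0.44, -0.898, 0.0], [-0.0, -0.0, -1.0]]
wrist_force: [0.9, 0.1, -0.5]
gripper_width: 0.999
gripper_force: 0.0
```

```bash
python3 go.py 364.5 -319 65 26.1; python3 -c "
from h import *
d=grab('wrist'); save(d,'w1.png')"
```

```text
pos [ 365.1 -317.3  222.5] psi 26.1 | turn 0.0 shift [ -1.3   1.3 157.5] t 3.35 w 0.999
```

View pics/w1.png

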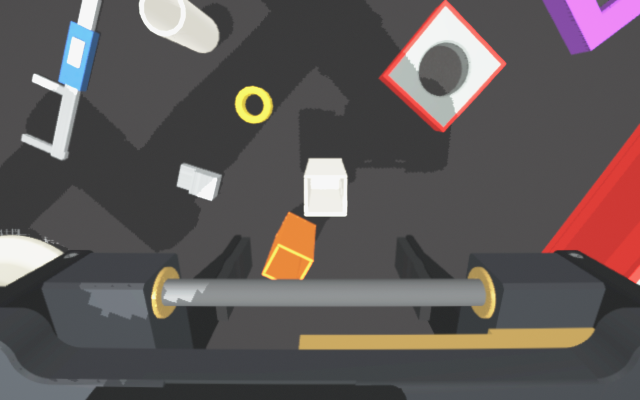

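The wrist view shows the big tube rim at (325,195), squared to the fingers (240 and 405, 260), with the orange tube close by at (288,262). I'll check the positions and clearance with depth.

Run:
```python
from h import *
from meas import rect
d=pickle.load(open('wrist.pkl','rb')); X=cloud(d)
for n,(u0,v0,u1,v1) in [('big',(295,150,355,222)),('orange',(255,205,322,282))]:
    w=X[v0:v1,u0:u1].reshape(-1,3); m=(w[:,2]>.092)&(w[:,2]<.112)&(w[:,0]<.5); print(n,m.sum(),rect(w[m,:2]))
w=X[70:100,300:400].reshape(-1,3); print(np.median(w[:,2]))
d=pickle.load(open('top.pkl','rb')); X=cloud(d)
w=X[255:300,400:445].reshape(-1,3); m=(w[:,2]>.09)&(w[:,2]<.112);print('orange top',m.sum(),rect(w[m,:2]))
```

```text
big 625 (array([ 365.4, -320.8]), array([42. , 41.8]), 26.2)
orange 582 (array([ 300.9, -320.6]), array([42.1, 93.8]), 87.8)
-0.00021993506087100712
orange top 106 (array([ 276.5, -318. ]), array([42.4, 42.5]), 87.1)
```

Emit:
drive_tool(moves=[{"delta_pos": [-1.5, 2, 30], "turn": 0, "claw": 1}, {"delta_pos": [0, 0, 45], "turn": 0, "claw": 1}, {"delta_pos": [0, 0, 40], "turn": 0, "claw": 1}, {"delta_pos": [0, 0, 27], "turn": 0, "claw": 1}, {"delta_pos": [0, 0, 15], "turn": 0, "claw": 1}, {"delta_pos": [0, 0, 0], "turn": 0, "claw": 1}, {"delta_pos": [0, 0, 0], "turn": 0, "claw": 0.3}, {"delta_pos": [0, 0, 0], "turn": 0, "claw": 0.3}, {"delta_pos": [0, 0, 0], "turn": 0, "claw": 0.3}, {"delta_pos": [0, 0, 0], "turn": 0, "claw": 0.3}, {"delta_pos": [0, 0, 0], "turn": 0, "claw": 0.3}, {"delta_pos": [0, 0, 0], "turn": 0, "claw": 0.3}])

```text
time_s: 4.9
tcp_pos: [0.3645, -0.32, 0.0656]
ee_rot: [[0.898, 0.44, 0.0], [0.44, -0.898, -0.0], [0.0, 0.0, -1.0]]
wrist_force: [-0.1, 0.2, 1.3]
gripper_width: 0.481
gripper_force: 30.0
```

```bash
python3 go.py 365 -320 222 26.1; python3 go.py 648 154 222 8
```

```text
pos [ 364.5 -320.    65.6] psi 26.1 | turn -0.0 shift [   0.4    0.2 -156.4] t 4.9 w 0.481
pos [ 364.5 -320.    65.6] psi 26.1 | turn 0.315 shift [ 346.7 -429.9 -156.4] t 4.9 w 0.481
```

Emit:
drive_tool(moves=[{"delta_pos": [0, 0, -16], "turn": 0, "claw": 0.3}, {"delta_pos": [0, 0, -40], "turn": 0, "claw": 0.3}, {"delta_pos": [0, 0, -50], "turn": 0, "claw": 0.3}, {"delta_pos": [0, 0, -50], "turn": 0.16, "claw": 0.3}, {"delta_pos": [0, 0, 0], "turn": 0.155, "claw": 0.3}, {"delta_pos": [20, -25, 0], "turn": 0, "claw": 0.3}, {"delta_pos": [36, -45, 0], "turn": 0, "claw": 0.3}, {"delta_pos": [36, -45, 0], "turn": 0, "claw": 0.3}, {"delta_pos": [36, -45, 0], "turn": 0, "claw": 0.3}, {"delta_pos": [36, -45, 0], "turn": 0, "claw": 0.3}, {"delta_pos": [36, -45, 0], "turn": 0, "claw": 0.3}, {"delta_pos": [36, -45, 0], "turn": 0, "claw": 0.3}])

```text
time_s: 6.4
tcp_pos: [0.5574, 0.0069, 0.2212]
ee_rot: [[0.99, 0.14, -0.001], [0.14, -0.99, -0.0], [-0.001, -0.0, -1.0]]
wrist_force: [0.7, -1.0, -1.0]
gripper_width: 0.475
gripper_force: 30.0
```

Emit:
drive_tool(moves=[{"delta_pos": [36, -45, 0], "turn": 0, "claw": 0.3}, {"delta_pos": [36, -45, 0], "turn": 0, "claw": 0.3}, {"delta_pos": [30, -35, 0], "turn": 0, "claw": 0.3}, {"delta_pos": [8, -9, 0], "turn": 0, "claw": 0.3}, {"delta_pos": [0, 0, 0], "turn": 0, "claw": 0.3}, {"delta_pos": [0, 0, 0], "turn": 0, "claw": 0.3}])

```text
time_s: 7.15
tcp_pos: [0.6465, 0.152, 0.2216]
ee_rot: [[0.99, 0.139, -0.001], [0.139, -0.99, -0.0], [-0.001, 0.0, -1.0]]
wrist_force: [-0.1, -0.4, -1.6]
gripper_width: 0.482
gripper_force: 30.0
```

```bash
python3 go.py 648 154 75 8;python3 -c "
from h import *
from meas import rect
d=grab('wrist'); save(d,'w2.png')
X=cloud(d).reshape(-1,3); c=d['color'].reshape(-1,3).astype(int)
red=(c[:,0]>120)&(c[:,1]<80)&(c[:,2]<80)&(np.hypot(X[:,0]-.648,X[:,1]-.154)<.08)&(X[:,2]>.022)&(X[:,2]<.034)
print(red.sum(),rect(X[red,:2]))"
```

```text
pos [646.5 152.  221.6] psi 8.0 | turn -0.0 shift [  1.8  -1.8 146.6] t 7.15 w 0.482
346 (array([647.3, 153.2]), array([95., 96.]), 8.0)
```

View pics/w2.png

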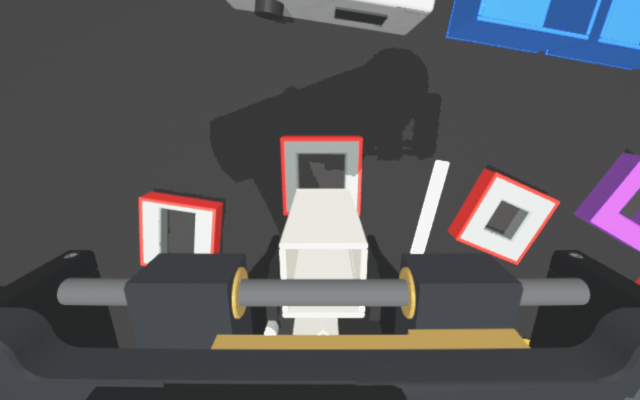

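The held tube lines up with its nest: rim at (322,175), tube at (323,280).

Emit:
drive_tool(moves=[{"delta_pos": [1, -1.5, 25], "turn": 0, "claw": 0.3}, {"delta_pos": [0, 0, 45], "turn": 0, "claw": 0.3}, {"delta_pos": [0, 0, 40], "turn": 0, "claw": 0.3}, {"delta_pos": [0, 0, 20], "turn": 0, "claw": 0.3}, {"delta_pos": [0, 0, 10], "turn": 0, "claw": 0.3}, {"delta_pos": [0, 0, 5], "turn": 0, "claw": 0.3}, {"delta_pos": [0, 0, 2], "turn": 0, "claw": 0.3}, {"delta_pos": [0, 0, 0], "turn": 0, "claw": 0.3}])

```text
time_s: 8.2
tcp_pos: [0.6484, 0.155, 0.0754]
ee_rot: [[0.99, 0.14, 0.001], [0.14, -0.99, 0.001], [0.001, -0.0, -1.0]]
wrist_force: [1.0, 0.4, -0.6]
gripper_width: 0.478
gripper_force: 30.0
```

Emit:
drive_tool(moves=[{"delta_pos": [0, 0, 0], "turn": 0, "claw": 0.7}, {"delta_pos": [0, 0, 0], "turn": 0, "claw": 1}, {"delta_pos": [0, 0, 0], "turn": 0, "claw": 1}, {"delta_pos": [0, 0, 0], "turn": 0, "claw": 1}, {"delta_pos": [0, 0, 0], "turn": 0, "claw": 1}, {"delta_pos": [0, 0, -20], "turn": 0, "claw": 1}, {"delta_pos": [0, 0, -45], "turn": 0, "claw": 1}, {"delta_pos": [0, 0, -50], "turn": 0, "claw": 1}, {"delta_pos": [0, 0, -32], "turn": 0, "claw": 1}])

```text
time_s: 9.32
tcp_pos: [0.6487, 0.155, 0.2247]
ee_rot: [[0.99, 0.14, 0.004], [0.14, -0.99, 0.001], [0.004, -0.001, -1.0]]
wrist_force: [-0.5, -0.1, 0.3]
gripper_width: 0.999
gripper_force: 0.0
```

```bash
python3 go.py 356.5 322.5 222 7
```

```text
pos [648.7 155.  224.7] psi 8.0 | turn 0.018 shift [-269.6 -201.9    2.7] t 9.32 w 0.999
```

Emit:
drive_tool(moves=[{"delta_pos": [-20, -15, 0], "turn": 0, "claw": 1}, {"delta_pos": [-46, -36, 0], "turn": 0, "claw": 1}, {"delta_pos": [-46, -36, 0], "turn": 0, "claw": 1}, {"delta_pos": [-46, -36, 0], "turn": 0, "claw": 1}, {"delta_pos": [-46, -36, 0], "turn": 0, "claw": 1}, {"delta_pos": [-46, -36, 0], "turn": 0, "claw": 1}, {"delta_pos": [-16, -12, 0], "turn": 0, "claw": 1}, {"delta_pos": [0, 0, 0], "turn": 0, "claw": 1}, {"delta_pos": [0, 0, 0], "turn": 0, "claw": 1}])

```text
time_s: 10.45
tcp_pos: [0.356, 0.3225, 0.2216]
ee_rot: [[0.99, 0.14, 0.0], [0.14, -0.99, 0.0], [0.0, -0.0, -1.0]]
wrist_force: [-0.2, 0.0, -0.6]
gripper_width: 0.996
gripper_force: 0.0
```

```bash
cat > wm.py <<'E'
import sys
from h import *
from meas import rect
x,y,z,r=map(float,sys.argv[1:5]); d=grab('wrist'); save(d,sys.argv[5]); X=cloud(d).reshape(-1,3)
m=(np.hypot(X[:,0]-x/1e3,X[:,1]-y/1e3)<r/1e3)&(abs(X[:,2]-z/1e3)<.008)&(d['color'].reshape(-1,3).max(1)>(110))
print(m.sum(),rect(X[m,:2]))
E
python3 wm.py 356.5 322.5 80 30 w3.png; python3 go.py 356.5 322.5 45 7
```

```text
298 (array([355.8, 322.5]), array([26.5, 25.7]), 2.9)
pos [356.2 322.3 221.5] psi 8.0 | turn 0.017 shift [  0.3  -0.2 176.5] t 10.5 w 0.999
```

View pics/w3.png

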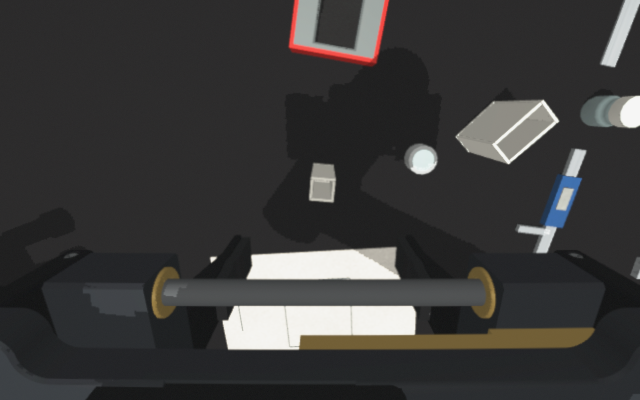

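The small tube's rim is at (322,188), centred between the fingers and turned about 3.5°.

Emit:
drive_tool(moves=[{"delta_pos": [0, 0, 30], "turn": 0.08, "claw": 1}, {"delta_pos": [0, 0, 45], "turn": 0, "claw": 1}, {"delta_pos": [0, 0, 45], "turn": 0, "claw": 1}, {"delta_pos": [0, 0, 36], "turn": 0, "claw": 1}, {"delta_pos": [0, 0, 18], "turn": 0, "claw": 1}, {"delta_pos": [0, 0, 0], "turn": 0, "claw": 0.15}, {"delta_pos": [0, 0, 0], "turn": 0, "claw": 0.15}, {"delta_pos": [0, 0, 0], "turn": 0, "claw": 0.15}, {"delta_pos": [0, 0, 0], "turn": 0, "claw": 0.15}, {"delta_pos": [0, 0, 0], "turn": 0, "claw": 0.15}, {"delta_pos": [0, 0, 0], "turn": 0, "claw": 0.15}, {"delta_pos": [0, 0, 0], "turn": 0, "claw": 0.15}])

```text
time_s: 12.0
tcp_pos: [0.3556, 0.3227, 0.0476]
ee_rot: [[0.998, 0.06, 0.0], [0.06, -0.998, 0.0], [0.0, -0.0, -1.0]]
wrist_force: [1.1, -0.4, -0.4]
gripper_width: 0.298
gripper_force: 30.0
```

```bash
python3 go.py 625 -90.6 222 -14.8
```

```text
pos [355.6 322.7  47.6] psi 3.5 | turn 0.319 shift [ 366.   330.8 -174.4] t 12.0 w 0.298
```

Emit:
drive_tool(moves=[{"delta_pos": [0, 0, -18], "turn": 0, "claw": 0.15}, {"delta_pos": [0, 0, -46], "turn": 0, "claw": 0.15}, {"delta_pos": [0, 0, -55], "turn": 0, "claw": 0.15}, {"delta_pos": [0, 0, -55], "turn": 0.16, "claw": 0.15}, {"delta_pos": [0, 0, 0], "turn": 0.16, "claw": 0.15}, {"delta_pos": [20, 18, 0], "turn": 0, "claw": 0.15}, {"delta_pos": [46, 41.5, 0], "turn": 0, "claw": 0.15}, {"delta_pos": [46, 41.5, 0], "turn": 0, "claw": 0.15}, {"delta_pos": [46, 41.5, 0], "turn": 0, "claw": 0.15}, {"delta_pos": [46, 41.5, 0], "turn": 0, "claw": 0.15}, {"delta_pos": [46, 41.5, 0], "turn": 0, "claw": 0.15}, {"delta_pos": [46, 41.5, 0], "turn": 0, "claw": 0.15}])

```text
time_s: 13.5
tcp_pos: [0.5739, -0.0133, 0.2214]
ee_rot: [[0.966, -0.257, -0.0], [-0.257, -0.966, 0.0], [-0.0, -0.0, -1.0]]
wrist_force: [-0.2, 1.2, 0.1]
gripper_width: 0.298
gripper_force: 30.0
```

Emit:
drive_tool(moves=[{"delta_pos": [46, 41.5, 0], "turn": 0, "claw": 0.15}, {"delta_pos": [24, 22, 0], "turn": 0, "claw": 0.15}, {"delta_pos": [0, 0, 0], "turn": 0, "claw": 0.15}, {"delta_pos": [0, 0, 0], "turn": 0, "claw": 0.15}])

```text
time_s: 14.0
tcp_pos: [0.6239, -0.0905, 0.221]
ee_rot: [[0.966, -0.257, -0.001], [-0.257, -0.966, 0.0], [-0.001, 0.0, -1.0]]
wrist_force: [-0.2, 0.4, -0.2]
gripper_width: 0.299
gripper_force: 30.0
```

```bash
python3 wm.py 625 -90.6 28 75 w4.png; python3 go.py 625 -90.6 56 -14.8
```

```text
4683 (array([624.1, -90.7]), array([96.2, 96. ]), 75.2)
pos [623.9 -90.  221.4] psi -14.8 | turn -0.001 shift [  1.2   0.3 165.4] t 14.05 w 0.297
```

Emit:
drive_tool(moves=[{"delta_pos": [0.5, 0.5, 30], "turn": 0, "claw": 0.15}, {"delta_pos": [0, 0, 45], "turn": 0, "claw": 0.15}, {"delta_pos": [0, 0, 45], "turn": 0, "claw": 0.15}, {"delta_pos": [0, 0, 25], "turn": 0, "claw": 0.15}, {"delta_pos": [0, 0, 12], "turn": 0, "claw": 0.15}, {"delta_pos": [0, 0, 6], "turn": 0, "claw": 0.15}, {"delta_pos": [0, 0, 2], "turn": 0, "claw": 0.15}, {"delta_pos": [0, 0, 0], "turn": 0, "claw": 0.15}])

```text
time_s: 15.05
tcp_pos: [0.6254, -0.0913, 0.0575]
ee_rot: [[0.967, -0.257, 0.002], [-0.257, -0.967, 0.0], [0.002, -0.001, -1.0]]
wrist_force: [0.4, 0.5, -0.2]
gripper_width: 0.295
gripper_force: 30.0
```

Emit:
drive_tool(moves=[{"delta_pos": [0, 0, 0], "turn": 0, "claw": 0.6}, {"delta_pos": [0, 0, 0], "turn": 0, "claw": 1}, {"delta_pos": [0, 0, 0], "turn": 0, "claw": 1}, {"delta_pos": [0, 0, 0], "turn": 0, "claw": 1}, {"delta_pos": [0, 0, 0], "turn": 0, "claw": 1}, {"delta_pos": [0, 0, -20], "turn": 0, "claw": 1}, {"delta_pos": [0, 0, -50], "turn": 0, "claw": 1}, {"delta_pos": [0, 0, -55], "turn": 0, "claw": 1}, {"delta_pos": [0, 0, -40], "turn": 0, "claw": 1}])

```text
time_s: 16.18
tcp_pos: [0.6253, -0.0915, 0.2245]
ee_rot: [[0.966, -0.257, 0.003], [-0.257, -0.966, -0.0], [0.003, -0.001, -1.0]]
wrist_force: [0.3, 0.6, -0.9]
gripper_width: 1.0
gripper_force: 0.0
```

```bash
python3 go.py 443.6 134.2 222 -37.1
```

```text
pos [625.3 -91.5 224.5] psi -14.9 | turn 0.388 shift [-281.1  -70.4    2.5] t 16.18 w 1.0
```

Emit:
drive_tool(moves=[{"delta_pos": [0, 0, 0], "turn": 0.13, "claw": 1}, {"delta_pos": [0, 0, 0], "turn": 0.13, "claw": 1}, {"delta_pos": [0, 0, 0], "turn": 0.13, "claw": 1}, {"delta_pos": [-20, -5, 0], "turn": 0, "claw": 1}, {"delta_pos": [-48, -12, 0], "turn": 0, "claw": 1}, {"delta_pos": [-48, -12, 0], "turn": 0, "claw": 1}, {"delta_pos": [-48, -12, 0], "turn": 0, "claw": 1}, {"delta_pos": [-48, -12, 0], "turn": 0, "claw": 1}, {"delta_pos": [-48, -12, 0], "turn": 0, "claw": 1}, {"delta_pos": [-21, -5, 0], "turn": 0, "claw": 1}, {"delta_pos": [0, 0, 0], "turn": 0, "claw": 1}, {"delta_pos": [0, 0, 0], "turn": 0, "claw": 1}])

```text
time_s: 17.68
tcp_pos: [0.4437, 0.1341, 0.2216]
ee_rot: [[0.796, -0.605, 0.0], [-0.605, -0.796, -0.0], [0.0, -0.0, -1.0]]
wrist_force: [0.4, -0.0, -0.1]
gripper_width: 1.003
gripper_force: 0.0
```

```bash
python3 wm.py 443.6 134.2 88 45 w5.png; python3 go.py 443.6 134.2 54 -37.1
```

```text
558 (array([442.7, 134.4]), array([27.5, 60.5]), 53.3)
pos [443.8 133.9 221.5] psi -37.3 | turn -0.003 shift [-4.000e-01 -1.000e-01  1.675e+02] t 17.73 w 1.001
```

View pics/w5.png

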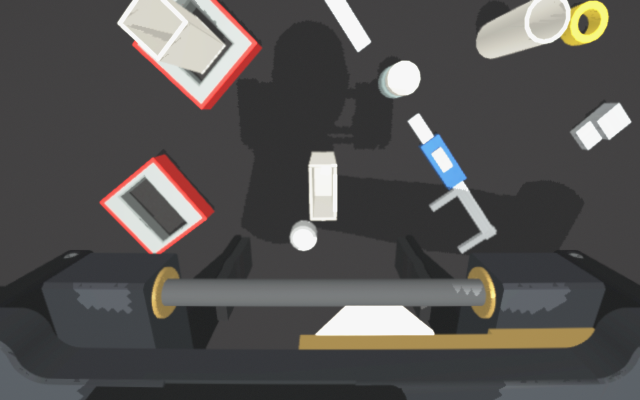

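The oblong tube is at (323,187), squared to the fingers. The disc at (303,236) is low and the jar at (400,80) is clear.

Emit:
drive_tool(moves=[{"delta_pos": [-0.5, 0, 30], "turn": 0, "claw": 1}, {"delta_pos": [0, 0, 45], "turn": 0, "claw": 1}, {"delta_pos": [0, 0, 45], "turn": 0, "claw": 1}, {"delta_pos": [0, 0, 32], "turn": 0, "claw": 1}, {"delta_pos": [0, 0, 15], "turn": 0, "claw": 1}, {"delta_pos": [0, 0, 0], "turn": 0, "claw": 0.15}, {"delta_pos": [0, 0, 0], "turn": 0, "claw": 0.15}, {"delta_pos": [0, 0, 0], "turn": 0, "claw": 0.15}, {"delta_pos": [0, 0, 0], "turn": 0, "claw": 0.15}, {"delta_pos": [0, 0, 0], "turn": 0, "claw": 0.15}, {"delta_pos": [0, 0, 0], "turn": 0, "claw": 0.15}, {"delta_pos": [0, 0, 0], "turn": 0, "claw": 0.15}])

```text
time_s: 19.23
tcp_pos: [0.4431, 0.1347, 0.0546]
ee_rot: [[0.796, -0.605, 0.0], [-0.605, -0.796, 0.0], [0.0, -0.0, -1.0]]
wrist_force: [-0.0, 1.2, 0.2]
gripper_width: 0.319
gripper_force: 30.0
```

```bash
python3 go.py 542.6 328 222 -2.2
```

```text
pos [443.1 134.7  54.6] psi -37.2 | turn -0.611 shift [  92.  -197.  -167.4] t 19.23 w 0.319
```

Emit:
drive_tool(moves=[{"delta_pos": [0, 0, -18], "turn": 0, "claw": 0.15}, {"delta_pos": [0, 0, -46], "turn": 0, "claw": 0.15}, {"delta_pos": [0, 0, -53], "turn": -0.15, "claw": 0.15}, {"delta_pos": [0, 0, -50], "turn": -0.15, "claw": 0.15}, {"delta_pos": [0, 0, 0], "turn": -0.15, "claw": 0.15}, {"delta_pos": [0, 0, 0], "turn": -0.16, "claw": 0.15}, {"delta_pos": [10, -21, 0], "turn": 0, "claw": 0.15}, {"delta_pos": [21, -45, 0], "turn": 0, "claw": 0.15}, {"delta_pos": [21, -45, 0], "turn": 0, "claw": 0.15}, {"delta_pos": [21, -45, 0], "turn": 0, "claw": 0.15}, {"delta_pos": [19, -41, 0], "turn": 0, "claw": 0.15}, {"delta_pos": [0, 0, 0], "turn": 0, "claw": 0.15}])

```text
time_s: 20.72
tcp_pos: [0.5437, 0.3312, 0.219]
ee_rot: [[0.999, -0.039, -0.001], [-0.039, -0.999, -0.001], [-0.001, 0.001, -1.0]]
wrist_force: [-0.9, 0.3, -1.7]
gripper_width: 0.321
gripper_force: 30.0
```

Emit:
drive_tool(moves=[{"delta_pos": [0, 0, 0], "turn": 0, "claw": 0.15}, {"delta_pos": [0, 0, 0], "turn": 0, "claw": 0.15}])

```text
time_s: 20.98
tcp_pos: [0.5425, 0.3273, 0.2217]
ee_rot: [[0.999, -0.041, -0.0], [-0.041, -0.999, -0.0], [-0.0, 0.0, -1.0]]
wrist_force: [1.3, 0.7, -0.9]
gripper_width: 0.326
gripper_force: 30.0
```

```bash
python3 wm.py 542.6 328 28 75 w6.png; python3 go.py 542.6 328 63.5 -2.2
```

```text
3294 (array([541.1, 329. ]), array([96.2, 96.7]), 88.7)
pos [542.6 327.2 221.9] psi -2.3 | turn -0.002 shift [  0.   -0.8 158.4] t 21.02 w 0.323
```

View pics/w6.png

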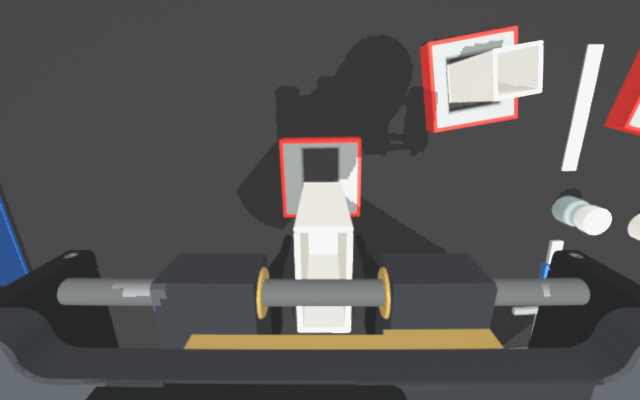

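The oblong tube (325,280) is over its pocket (320,165), and the big tube stands in its nest at (480,75).

Emit:
drive_tool(moves=[{"delta_pos": [-0.5, -1, 28], "turn": 0, "claw": 0.15}, {"delta_pos": [0, 0, 42], "turn": 0, "claw": 0.15}, {"delta_pos": [0, 0, 42], "turn": 0, "claw": 0.15}, {"delta_pos": [0, 0, 25], "turn": 0, "claw": 0.15}, {"delta_pos": [0, 0, 12], "turn": 0, "claw": 0.15}, {"delta_pos": [0, 0, 6], "turn": 0, "claw": 0.15}, {"delta_pos": [0, 0, 3], "turn": 0, "claw": 0.15}, {"delta_pos": [0, 0, 0], "turn": 0, "claw": 0.15}])

```text
time_s: 22.02
tcp_pos: [0.5427, 0.3291, 0.0644]
ee_rot: [[0.999, -0.04, 0.001], [-0.04, -0.999, 0.001], [0.001, -0.001, -1.0]]
wrist_force: [0.4, 0.1, -0.3]
gripper_width: 0.323
gripper_force: 30.0
```

Emit:
drive_tool(moves=[{"delta_pos": [0, 0, 0], "turn": 0, "claw": 0.6}, {"delta_pos": [0, 0, 0], "turn": 0, "claw": 1}, {"delta_pos": [0, 0, 0], "turn": 0, "claw": 1}, {"delta_pos": [0, 0, 0], "turn": 0, "claw": 1}, {"delta_pos": [0, 0, 0], "turn": 0, "claw": 1}, {"delta_pos": [0, 0, -20], "turn": 0, "claw": 1}, {"delta_pos": [0, 0, -50], "turn": 0, "claw": 1}, {"delta_pos": [0, 0, -50], "turn": 0, "claw": 1}, {"delta_pos": [0, 0, -38], "turn": 0, "claw": 1}])

```text
time_s: 23.15
tcp_pos: [0.5427, 0.329, 0.2242]
ee_rot: [[0.999, -0.04, 0.002], [-0.04, -0.999, 0.002], [0.002, -0.002, -1.0]]
wrist_force: [0.8, 0.2, -1.1]
gripper_width: 0.998
gripper_force: 0.0
```

```bash
python3 go.py 451 -120.3 222 -2.3
```

```text
pos [542.7 329.  224.2] psi -2.3 | turn 0.0 shift [-73.6 452.7   2.2] t 23.15 w 0.998
```

Emit:
drive_tool(moves=[{"delta_pos": [-3, 20, 0], "turn": 0, "claw": 1}, {"delta_pos": [-7.5, 46, 0], "turn": 0, "claw": 1}, {"delta_pos": [-7.5, 46, 0], "turn": 0, "claw": 1}, {"delta_pos": [-7.5, 46, 0], "turn": 0, "claw": 1}, {"delta_pos": [-7.5, 46, 0], "turn": 0, "claw": 1}, {"delta_pos": [-7.5, 46, 0], "turn": 0, "claw": 1}, {"delta_pos": [-7.5, 46, 0], "turn": 0, "claw": 1}, {"delta_pos": [-7.5, 46, 0], "turn": 0, "claw": 1}, {"delta_pos": [-7.5, 46, 0], "turn": 0, "claw": 1}, {"delta_pos": [-7.5, 46, 0], "turn": 0, "claw": 1}, {"delta_pos": [-3, 19, 0], "turn": 0, "claw": 1}, {"delta_pos": [0, 0, 0], "turn": 0, "claw": 1}])

```text
time_s: 24.65
tcp_pos: [0.4494, -0.1221, 0.2205]
ee_rot: [[0.999, -0.043, -0.002], [-0.043, -0.999, 0.0], [-0.002, -0.0, -1.0]]
wrist_force: [1.2, -0.6, -0.3]
gripper_width: 1.0
gripper_force: 0.0
```

Emit:
drive_tool(moves=[{"delta_pos": [0, 0, 0], "turn": 0, "claw": 1}])

```text
time_s: 24.78
tcp_pos: [0.4504, -0.1207, 0.221]
ee_rot: [[0.999, -0.04, -0.001], [-0.04, -0.999, 0.0], [-0.001, -0.0, -1.0]]
wrist_force: [0.4, -0.6, -0.6]
gripper_width: 1.001
gripper_force: 0.0
```

```bash
python3 wm.py 451 -120.3 90 30 w7.png; python3 go.py 451 -120.3 56 -2.3
```

```text
425 (array([ 451.4, -120. ]), array([37.9, 38.6]), 88.8)
pos [ 450.6 -120.4  221.1] psi -2.2 | turn 0.001 shift [ 4.000e-01 -1.000e-01  1.651e+02] t 24.82 w 0.999
```

View pics/w7.png

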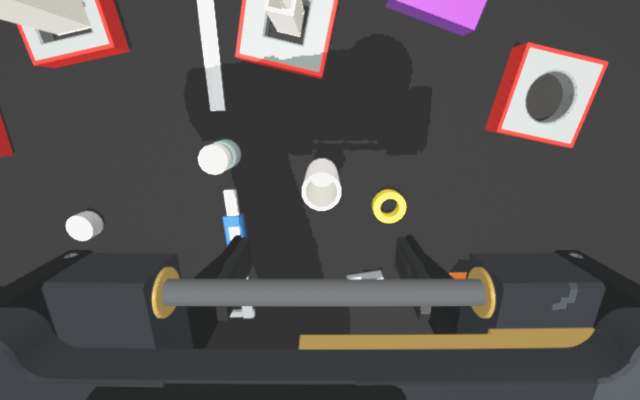

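The round tube rim is at (321,190), centred. The jar at (215,158) is well clear of the left finger.

Emit:
drive_tool(moves=[{"delta_pos": [0.5, 0, 30], "turn": 0, "claw": 1}, {"delta_pos": [0, 0, 45], "turn": 0, "claw": 1}, {"delta_pos": [0, 0, 45], "turn": 0, "claw": 1}, {"delta_pos": [0, 0, 30], "turn": 0, "claw": 1}, {"delta_pos": [0, 0, 15], "turn": 0, "claw": 1}, {"delta_pos": [0, 0, 0], "turn": 0, "claw": 0.3}, {"delta_pos": [0, 0, 0], "turn": 0, "claw": 0.3}, {"delta_pos": [0, 0, 0], "turn": 0, "claw": 0.3}, {"delta_pos": [0, 0, 0], "turn": 0, "claw": 0.3}, {"delta_pos": [0, 0, 0], "turn": 0, "claw": 0.3}, {"delta_pos": [0, 0, 0], "turn": 0, "claw": 0.3}, {"delta_pos": [0, 0, 0], "turn": 0, "claw": 0.3}])

```text
time_s: 26.32
tcp_pos: [0.4515, -0.1209, 0.0567]
ee_rot: [[0.999, -0.04, 0.0], [-0.04, -0.999, -0.0], [0.0, 0.0, -1.0]]
wrist_force: [-0.3, -0.5, 1.7]
gripper_width: 0.448
gripper_force: 30.0
```

```bash
python3 go.py 536 -384 222 -2.3
```

```text
pos [ 451.5 -120.9   56.7] psi -2.3 | turn 0.0 shift [  94.9  259.5 -165.3] t 26.32 w 0.448
```

Emit:
drive_tool(moves=[{"delta_pos": [0, 0, -18], "turn": 0, "claw": 0.3}, {"delta_pos": [0, 0, -46], "turn": 0, "claw": 0.3}, {"delta_pos": [0, 0, -53], "turn": 0, "claw": 0.3}, {"delta_pos": [0, 0, -48], "turn": 0, "claw": 0.3}, {"delta_pos": [9, 24, 0], "turn": 0, "claw": 0.3}, {"delta_pos": [17, 46, 0], "turn": 0, "claw": 0.3}, {"delta_pos": [17, 46, 0], "turn": 0, "claw": 0.3}, {"delta_pos": [17, 46, 0], "turn": 0, "claw": 0.3}, {"delta_pos": [17, 46, 0], "turn": 0, "claw": 0.3}, {"delta_pos": [17, 46, 0], "turn": 0, "claw": 0.3}, {"delta_pos": [1, 5.5, 0], "turn": 0, "claw": 0.3}, {"delta_pos": [0, 0, 0], "turn": 0, "claw": 0.3}])

```text
time_s: 27.82
tcp_pos: [0.5354, -0.3838, 0.2205]
ee_rot: [[0.999, -0.041, -0.002], [-0.041, -0.999, 0.001], [-0.002, -0.001, -1.0]]
wrist_force: [0.7, 0.5, -0.4]
gripper_width: 0.445
gripper_force: 30.0
```

Emit:
drive_tool(moves=[{"delta_pos": [0, 0, 0], "turn": 0, "claw": 0.3}])

```text
time_s: 27.95
tcp_pos: [0.5357, -0.3828, 0.2218]
ee_rot: [[0.999, -0.039, -0.0], [-0.039, -0.999, 0.0], [-0.0, -0.0, -1.0]]
wrist_force: [-0.5, 0.7, -0.6]
gripper_width: 0.448
gripper_force: 30.0
```

```bash
python3 wm.py 536 -384 28 75 w8.png; python3 go.py 536 -384 65.5 -2.3
```

```text
3790 (array([ 534.2, -384.5]), array([96.1, 96.7]), 76.8)
pos [ 535.9 -382.8  222. ] psi -2.2 | turn 0.002 shift [  0.2   1.2 156.5] t 28.0 w 0.45
```

Emit:
drive_tool(moves=[{"delta_pos": [-1, 1, 27], "turn": 0, "claw": 0.3}, {"delta_pos": [0, 0, 42], "turn": 0, "claw": 0.3}, {"delta_pos": [0, 0, 42], "turn": 0, "claw": 0.3}, {"delta_pos": [0, 0, 25], "turn": 0, "claw": 0.3}, {"delta_pos": [0, 0, 12], "turn": 0, "claw": 0.3}, {"delta_pos": [0, 0, 6], "turn": 0, "claw": 0.3}, {"delta_pos": [0, 0, 2], "turn": 0, "claw": 0.3}, {"delta_pos": [0, 0, 0], "turn": 0, "claw": 0.3}])

```text
time_s: 29.0
tcp_pos: [0.5355, -0.3851, 0.0665]
ee_rot: [[0.999, -0.04, 0.002], [-0.04, -0.999, -0.001], [0.002, 0.001, -1.0]]
wrist_force: [1.0, -0.4, -0.2]
gripper_width: 0.453
gripper_force: 30.0
```

Emit:
drive_tool(moves=[{"delta_pos": [0, 0, 0], "turn": 0, "claw": 0.7}, {"delta_pos": [0, 0, 0], "turn": 0, "claw": 1}, {"delta_pos": [0, 0, 0], "turn": 0, "claw": 1}, {"delta_pos": [0, 0, 0], "turn": 0, "claw": 1}, {"delta_pos": [0, 0, 0], "turn": 0, "claw": 1}, {"delta_pos": [0, 0, -20], "turn": 0, "claw": 1}, {"delta_pos": [0, 0, -50], "turn": 0, "claw": 1}, {"delta_pos": [0, 0, -50], "turn": 0, "claw": 1}, {"delta_pos": [0, 0, -30], "turn": 0, "claw": 1}, {"delta_pos": [-40, 0, 0], "turn": 0, "claw": 1}, {"delta_pos": [-50, 0, 0], "turn": 0, "claw": 1}, {"delta_pos": [-50, 0, 0], "turn": 0, "claw": 1}])

```text
time_s: 30.5
tcp_pos: [0.3936, -0.3791, 0.2155]
ee_rot: [[0.999, -0.039, 0.0], [-0.039, -0.999, -0.0], [0.0, 0.0, -1.0]]
wrist_force: [-0.6, -0.6, 0.3]
gripper_width: 1.008
gripper_force: 0.0
```

Emit:
drive_tool(moves=[{"delta_pos": [0, 0, 0], "turn": 0, "claw": 1}, {"delta_pos": [0, 0, 0], "turn": 0, "claw": 1}, {"delta_pos": [0, 0, 0], "turn": 0, "claw": 1}])

```text
time_s: 30.88
tcp_pos: [0.3961, -0.3795, 0.2154]
ee_rot: [[0.999, -0.039, 0.0], [-0.039, -0.999, -0.0], [0.0, 0.0, -1.0]]
wrist_force: [1.1, -0.6, 0.4]
gripper_width: 1.002
gripper_force: 0.0
```

Run:
```python
from h import *
from meas import rect
d=grab('top'); save(d,'top9.png'); X=cloud(d).reshape(-1,3)
for n,x,y,h in [('big',648,154,108),('small',625,-91,88),('oblong',542,328,96),('round',535,-384,98),('jar',482,-1,55)]:
    m=(np.hypot(X[:,0]-x/1e3,X[:,1]-y/1e3)<.05)&(abs(X[:,2]-h/1e3)<.007); print(n,m.sum(),rect(X[m,:2]),np.percentile(X[m,2],90))
```

```text
big 88 (array([649.9, 154.5]), array([43., 42.]), 6.5) 0.1091495282397019
small 48 (array([626.1, -92.3]), array([25.9, 27.5]), 75.9) 0.08956350268051345
oblong 109 (array([543.6, 328.8]), array([30.5, 61. ]), 88.9) 0.09731383488786557Traceback (most recent call last):
  File "<stdin>", line 5, in <module>
    return _quantile_unchecked(
        a, q, axis, out, overwrite_input, method, keepdims, weights)
    return _ureduce(a,
                    func=_quantile_ureduce_func,
    ...<5 lines>...
                    overwrite_input=overwrite_input,
                    method=method)
    r = func(a, **kwargs)
    result = _quantile(arr,
                       quantiles=q,
    ...<2 lines>...
                       out=out,
                       weights=wgt)
    slices_having_nans = np.isnan(arr[-1, ...])
                                  ~~~^^^^^^^^^
IndexError: index -1 is out of bounds for axis 0 with size 0
```

View pics/top9.png

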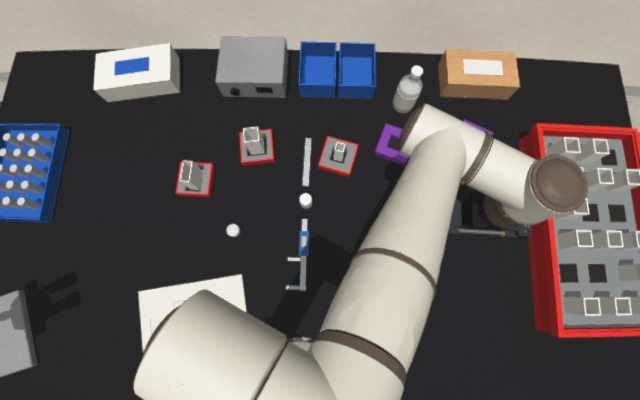

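In the top view the three flat-sided tubes stand in their pockets at (252,145), (340,155) and (192,178), and the jar stands at (306,201). The arm hides the round nest, so I'll check that one with the wrist camera.

Run:
```python
from h import *
from meas import rect
d=grab('wrist'); save(d,'w9.png'); X=cloud(d).reshape(-1,3)
m=(np.hypot(X[:,0]-.535,X[:,1]+.384)<.05)&(abs(X[:,2]-.098)<.007); print(m.sum(),rect(X[m,:2]),np.percentile(X[m,2],[10,90]))
```

```text
653 (array([ 534.9, -384.3]), array([38. , 38.9]), 86.6) [0.09408143 0.09852346]
```

View pics/w9.png

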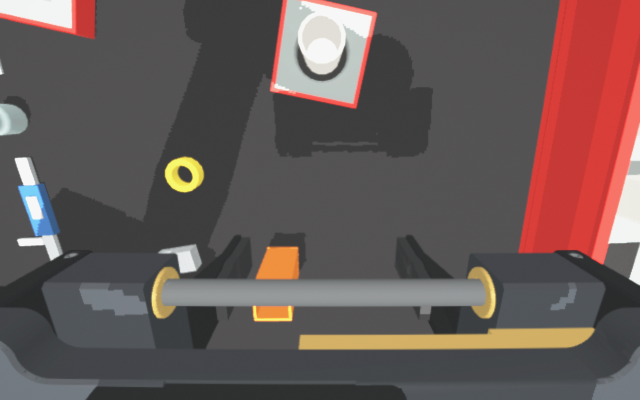

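The round tube stands centred in its pocket at (322,40). The robot touches nothing, and the orange tube at (277,285) stands untouched well below the fingers.

```bash
python3 -c "
from station import ticket
print(ticket.finish_job())"
```

```text
the job is handed in; nothing more can be done
None
```

All four tubes are standing upright in their matching pockets and released, the jar is still upright, and the job was handed in at about 31 s; the verdict was not shown.

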